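Stir the nuts, then cap the grinder and hold it at pulse

ROBOT

A 7-joint arm with a two-finger parallel gripper is mounted at the origin on the work surface. World frame = base frame: x ahead of the robot, y to its left, z up, the work surface at z = 0. Lengths are in m, angles in degrees, forces in N, time in s.
With the tool pointing down it reaches from about 0.425 to 0.875 m from the base axis. Payload 4.7 kg.
Tool frame: the origin (TCP) lies on the mounting face of the last link; the fingertips stand 182 mm ahead of it and the grasp point (between the pads) lies 164 mm ahead of it; z points along the fingers, y is the line along which they close (so a half turn about z gives the same grasp; the last joint's range is limited). The gripper opens to 87 mm and grips with 3 to 60 N. Pads are 19 mm wide; open, the fingers measure 117 mm over their backs; the gripper's body (75 mm by 190 mm) begins 51 mm behind the grasp point.
Start: joints at [-70.812, 18.392, -4.016, 83.108, 1.295, 78.541, -3.26], TCP at [0.205, 0.617, 0.405] pointing down, gripper open.
Joint ranges: [-163.93, 163.93], [-17.29, 119.83], [-79.2, 71.16], [3.27, 140.29], [-89.18, 269.18], [5.43, 117.66], [-154.24, 154.24]. Speed limits (degrees/s): [147.25, 147.25, 180, 180, 180, 180, 180].

INTERFACE

Orientations are given as [roll, pitch, yaw] about the fixed x, y, z axes, in that order (R = Rz(yaw) Ry(pitch) Rx(roll)).
In Python, from cell import env gives the robot as it stands.
- The arm moves only by the tool servo_tool, never from a script. Its argument "plan" is a list of rows, each an object with "xyz": the shift along the tool's x, y, z in cm, a list of three; "twist": the turn, a rotation vector about the tool's x, y, z in degrees, a list of three; "jaw": the closure, from 0 (fully open) to 1 (shut). In form: [{"xyz": [x, y, z], "twist": [wx, wy, wz], "jaw": jaw}, ...]. A call has 1 to 10 rows; each row is the pose to reach, as a shift and turn from the pose commanded when the call began, along the tool's axes at that moment; what a row does not reach only later rows make up. A row lasts 1/12 s, in which the tool goes at most 41.7 mm and 7.16 degrees, less where a joint would pass 70% of its speed; a pose out of reach is approached as far as the arm can. A call with a gripper value outside its range is refused whole. The fingers move at their own pace and stop on an object; "newtons" is the grip in N (left out, the last holds). Time passes only in rows, so rows that repeat a pose let the fingers close. It gives the time, the measured TCP pose, the force, the opening and the grip force at its end, in the units of the state.
- env.get_obs(): the state, without advancing time (a new reading comes with each control period).
- env.read_camera(name): name is "side" or "top" or "wrist"; returns a dict with "img" (420x560x3 uint8, red, green, blue), "camera_matrix" (3x3 intrinsics, pixels), "R" (3x3) and "t" (3): a world point X has camera coordinates R X + t. Camera axes: x right, y down, z forward; pixel columns grow to the right and rows downward; lengths in m; the calibration is good to about 2 mm. A picture is of the moment at which its call begins. There is no depth.
- env.sign_off(): hands the job in; it is judged then, once.
The state is a dict: "time_s": time; "qpos": joint angles; "joint_velocities": joint speeds; "effort": joint torques, N m; "tool_pos": TCP position; "tool_rot": TCP orientation; "force": force on the tool from outside, world axes, zero at the start; "wrist_torque": the same for the moment, N m; "grip_width": finger opening in m; "grasp_force": force on a finger pad.
Only numpy, scipy, OpenCV 4.12 (cv2) and the standard library are available. Lean on these libraries where they do the work, as an engineer would, in place of code of your own. Each camera call takes 0.05 s, during which the arm holds its last target. There are 200 camera calls.

TASK

The hazelnuts have settled to one side of the grinder's cup: stir them round with the wooden stick until every nut has clearly shifted from where it lay (keep them all in the cup), and stand the stick back in the hole of its wooden stand. Then lower the twist lid onto the grinder with its bar in line with the long entry ribs so that its lugs drop fully home through the gaps, and turn it clockwise, seen from above, half-way to the lock, until the bar points at the round studs; never let it go on to click into the lock. The lid is sprung and must be held there, so finish while the gripper is still holding it steady at the studs, and leave everything else on the counter where it is.

Things in the scene. Friction and masses are not known exactly. Their poses are not given: they have to be found in the camera images.
- grinder: Electric nut grinder, a steel cylinder 112 mm across, fixed to the counter. Origin: on its upright axis at counter level, z up. Its top is an open cup ringed by the bayonet collar (outer radius 54 mm, top 151 mm high). Black marks stand out round the collar: long narrow entry ribs at this frame's +x and -x sides, round studs (pulse) and wide square blocks (lock) farther clockwise
- cup_floor (a point): centre of the grinder cup's flat floor, 85 mm above the counter, axes as the grinder's. The floor is 31 mm in radius, its rim slopes up (60 deg) to the cup's wall, 38 mm in radius; mouth 137 mm up. Hub 7 mm in radius and 12 mm high in the middle, blade 30 mm tip to tip, under 8 mm high. A stick 22 to 28 mm from the axis pushes the nuts along
- collar (a point): point on the grinder's axis at the height of the shelf round the cup's mouth (137 mm up, radius 38 to 49 mm), axes as the grinder's. Above it the bayonet lip (inner radius 42 mm, underside 8 mm and top 14 mm above this point) has two gaps 20 mm wide, at +x and -x, under which the lid's lugs rest on the shelf when home. Counterclockwise turning is soon blocked
- pulse_stud (a point): the round stud 12 mm high and 9 mm across that marks half-way, on the collar's outside 58 mm from the axis, 0.55 rad clockwise (seen from above) of the +x entry rib; its twin is opposite. The lock blocks are 1.10 rad clockwise of the ribs: from about 0.80 rad the lugs ride over sprung noses, and by 1.10 rad they have clicked in behind them
- switch_ring (a joint): sprung switch ring under the lip, rad: 0 at rest, grows as the seated lid turns clockwise and pushes it, stops at 1.06. A lid entered squarely turns freely for about 0.10 rad first, so its turn is this plus 0.10 (at the studs about 0.45; locked above 0.9). It resists with 0.06 N m at 0 to 0.11 N m at the lock and turns the lid back if let go
- lid_grip (a point): centre of the lid's grip, an upright bar 64 mm long (along this frame's x), 18 mm thick (along y) and 42 mm high, on a round disc 108 mm across and 6 mm thick whose top is 21 mm below this point. Grey plastic, 120 to 200 g, standing on the counter. Lid fully home: this point is on the grinder's axis, 180 mm above the counter. A half turn makes no difference
- lid_foot (a point): centre of the flat underside of the same lid's plug (80 mm across, 16 mm high, chamfered), 43 mm below the centre of the bar. Two round lugs, 12 mm wide and 6 mm thick, stand out at the plug's foot to 47 mm from the axis, under the two ends of the bar. On the grinder the plug has 2 mm of play all round and each lug 4 mm to either side in its gap
- nut1: shelled hazelnut, a ball 16 mm in diameter, 10 g, smooth, on the floor of the grinder's cup; origin at its centre. The five nuts lie about 24 mm from the cup's axis, some 1.05 rad apart, and leave one wide gap, between nut5 and nut1, about 1.05 rad clockwise (seen from above) of the grinder's +x side
- nut2: another such nut
- nut3: another such nut
- nut4: another such nut
- nut5: another such nut
- stick_grip (a point): Round wooden stirring stick, 10 mm in diameter, 145 mm long, 20 g, standing upright in the stand. This point is on its axis, 105 mm above its foot and 40 mm below its top: the place to grip it; z runs along the stick, up
- stick_foot (a point): centre of the flat lower end of the same stick (chamfered)
- stand: Wooden block 64 x 64 x 50 mm, fixed to the counter, with one upright round hole in the middle, 16 mm in diameter and 42 mm deep, in which the stick stands. Origin: under its centre, on the hole's axis, at counter level; the hole's floor is 8 mm above it
- press_frame: bystander: aluminium pressing frame, an open rectangle 80 x 180 x 50 mm, loose
- black_plate: bystander: black ceramic plate, 170 mm in diameter, 18 mm high, loose
- sauce_dish: bystander: small white dish, 76 mm in diameter, 22 mm high, loose
- tea_cup: bystander: blue tea cup, 72 mm in diameter, 62 mm high, loose
- vinegar_bottle: bystander: amber bottle, 60 mm in diameter, 190 mm high, loose
- canister_door (a joint): bystander: swing door of the clear acrylic canister at the right side of the counter, 0 = shut, rad
Not all that is in view belongs to the job. Of the things shaped like the part that bears lid_grip, the grey one is meant.

How it is judged (in metres and radians):
On the way, in this order (a step that is already met when the one before it is completed fails the run):
1. the nuts stirred with the held stick: its foot low in the cup and every nut more than 12 mm from where it lay (z of stick_foot in the frame of grinder below 0.108 m and horizontal distance between stick_foot and grinder below 0.038 m and contact force between the fingers and stick above 0.5 N and distance of each of nut1, nut2, nut3, nut4, nut5 from where it was at the start of the episode above 0.012 m).
2. the stick stands in the hole of its stand again, let go (height (world z) of stick_foot below 0.016 m and horizontal distance between stick_foot and stand below 0.007 m and contact force between the fingers and stick below 0.1 N), for 0.2 s.
3. the lid fully home on the grinder, its lugs on the shelf, before it is turned (z of lid_grip in the frame of grinder below 0.183 m and horizontal distance between lid_grip and grinder below 0.005 m and angle between the x axis of lid_grip and the x axis of grinder, either way round below 0.25 rad).
At the end, for the whole second after the job is handed in: Lid fully home (4 mm of height, 5 mm of the axis, 0.08 rad of level), turned 0.55 rad (within 0.17) from the entry ribs against the sprung switch ring, at rest, still gripped; the stick stands in the hole of its stand; all five nuts are in the cup (z of lid_grip in the frame of grinder below 0.184 m and horizontal distance between lid_grip and grinder below 0.005 m and angle between lid_grip's own z axis and vertical below 0.08 rad and angle between the x axis of lid_grip and the x axis of grinder, either way round between 0.38 and 0.72 rad and value of joint switch_ring between 0.2 and 0.72 rad and angular speed of lid below 0.1 rad/s and contact force between the fingers and lid above 1 N and height (world z) of stick_foot below 0.016 m and horizontal distance between stick_foot and stand below 0.007 m and height (world z) of each of nut1, nut2, nut3, nut4, nut5 above 0.085 m); the arm keeps its last pose, push and grip.
It fails at once if the lid was turned on into the lock (value of joint switch_ring above 0.9 rad).
It fails at once if a nut left the cup (horizontal distance between any of nut1, nut2, nut3, nut4, nut5 and grinder above 0.045 m).
It fails at once if a bystander was disturbed (distance of any of press_frame, black_plate, sauce_dish, tea_cup, vinegar_bottle from where it was at the start of the episode above 0.03 m or value of joint canister_door above 0.2 rad).
It also fails if it takes over 72 s, if anything falls off the work surface, if the arm or the gripper's body presses on something with over 40 N, if the wrist force passes 120 N, or if a joint passes its speed limit or range.

## Working session

There is one attempt and no reset: what is moved stays moved. The work goes in short steps, Python scripts to look and compute and a tool call to move; the robot and the scene stay as the last step left them, time stands still between calls to the robot, and variables do not carry over. Pictures are saved under pics/ and viewed, at most 10 in all, crops included, and the job is handed in when it is done.

Besides the shell and the picture viewer there is one more tool, called after ">>>" as name(argument=value, ...), one argument or row to a line, values as JSON. servo_tool: Moves the arm, as the interface text tells. Its arguments: {"type":"object","properties":{"plan":{"type":"array","items":{"type":"object","properties":{"xyz":{"type":"array","items":{"type":"number"}},"twist":{"type":"array","items":{"type":"number"}},"jaw":{"type":"number"}}}},"newtons":{"type":"number"}},"required":["plan"]}

```bash
mkdir -p pics; ls; python3 - <<'E'
from cell import env
import cv2,numpy as np
o=env.get_obs(); print(o)
for n in("top","side","wrist"):
    c=env.read_camera(n); cv2.imwrite(f"pics/{n}0.png",c["img"][:,:,::-1]); print(n,c["camera_matrix"].tolist(),c["R"].round(4).tolist(),c["t"].round(4).tolist())
E
```

```text
pics
{'time_s': 0.0, 'qpos': array([-70.81145299,  18.43824708,  -4.01347159,  83.17229529,
         1.29492917,  78.54054979,  -3.26074736]), 'joint_velocities': array([-0.13001505,  0.03680315, -0.04103075, -0.02648826, -0.087114  ,
        0.05816366, -0.08874859]), 'effort': array([-2.98444538e-04, -4.91285133e+01, -4.04126253e-01, -3.12529850e+01,
       -6.40522619e-02,  4.37783904e-02,  1.68005549e-04]), 'tool_pos': array([0.20495271, 0.61663776, 0.40369296]), 'tool_rot': array([-1.79894134e+02,  6.20842031e-03,  1.61618434e+02]), 'force': array([-0.23320221, -0.55251897,  0.46819626]), 'wrist_torque': array([ 0.01274925, -0.00242355,  0.04960673]), 'grasp_force': 0.0, 'grip_width': 0.0871398541214225}
top [[546.4656745489715, 0.0, 274.74998906228535], [0.0, 546.4656745489715, 216.17510483670097], [0.0, 0.0, 1.0]] [[0.0148, -0.9999, -0.0036], [-0.9822, -0.0139, -0.1871], [0.187, 0.0063, -0.9823]] [0.003, 0.5437, 1.4421]
side [[396.4149157600266, 0.0, 274.9492152580672], [0.0, 396.4149157600266, 211.62892048469692], [0.0, 0.0, 1.0]] [[0.9599, -0.2801, 0.008], [-0.1506, -0.5399, -0.8282], [0.2363, 0.7938, -0.5604]] [-0.5174, 0.171, 0.9128]
wrist [[343.46381908493436, 0.0, 269.2392219435761], [0.0, 343.46381908493436, 202.90207239660543], [0.0, 0.0, 1.0]] [[0.3142, 0.9493, -0.0006], [0.9204, -0.3045, 0.2451], [0.2324, -0.0776, -0.9695]] [-0.6489, -0.0309, 0.3881]
```

View pics/top0.png

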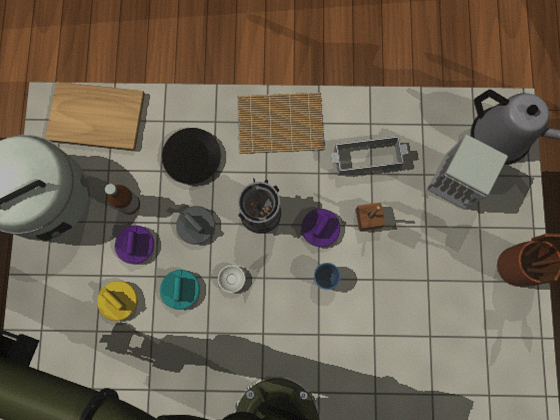

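View pics/side0.png

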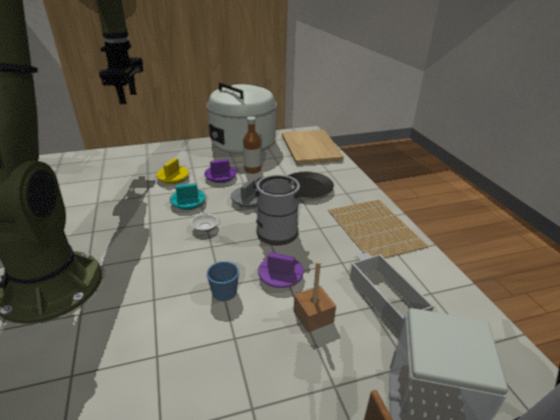

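The top view shows the grinder near (260,207), the grey lid (195,225), the stand (371,217) with the stick, and a purple lid between grinder and stand.

```bash
cat > h.py <<'E'
from cell import env
import cv2,numpy as np
from scipy.spatial.transform import Rotation as Ro
def cam(n): return env.read_camera(n)
def ray(c,uv,z):
    """pixel -> world point on the plane of height z"""
    d=c["R"].T@np.linalg.solve(c["camera_matrix"],[*uv,1.]); o=-c["R"].T@c["t"]
    return o+d*(z-o[2])/d[2]
def proj(c,X):
    p=c["camera_matrix"]@(c["R"]@np.asarray(X,float)+c["t"]); return p[:2]/p[2]
def tri(cs,uvs):
    A=[];b=[]
    for c,uv in zip(cs,uvs):
        d=c["R"].T@np.linalg.solve(c["camera_matrix"],[*uv,1.]); d/=np.linalg.norm(d)
        P=np.eye(3)-np.outer(d,d); A.append(P); b.append(P@(-c["R"].T@c["t"]))
    return np.linalg.lstsq(np.vstack(A),np.hstack(b),rcond=None)[0]
def tool(X,yaw=None):
    """shift in tool axes (cm) from the measured TCP to X"""
    o=env.get_obs(); R=Ro.from_euler("xyz",o["tool_rot"],degrees=True)
    return (R.inv().apply(np.asarray(X)-o["tool_pos"])*100).round(2)
E
python3 - <<'E'
from h import *
c=cam("top"); im=c["img"][:,:,::-1]
cv2.imwrite("pics/z1.png",cv2.resize(im[165:260,168:400],None,fx=3.4,fy=3.4,interpolation=cv2.INTER_CUBIC)[:600,:800])
hsv=cv2.cvtColor(c["img"],cv2.COLOR_RGB2HSV)
for n,uv,z in(("grinder",(262,196),.151),("lid",(195,226),.022),("stand",(371,215),.05)): print(n,ray(c,uv,z).round(3))
E
```

```text
grinder [0.577 0.044 0.151]
lid [0.518 0.232 0.022]
stand [ 0.551 -0.252  0.05 ]
```

View pics/z1.png

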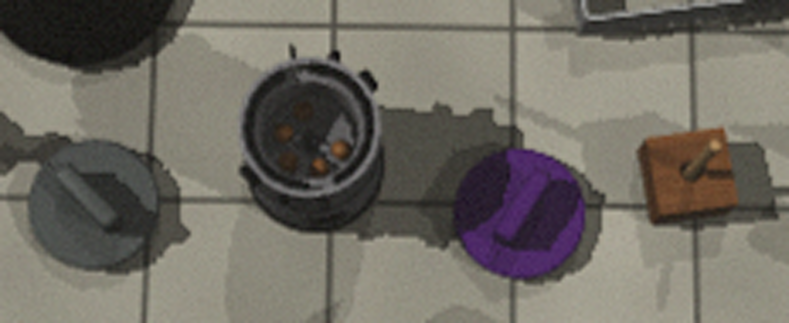

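```bash
python3 - <<'E'
from h import *
c=cam("top")
p=lambda x,y:(168+x/3.4,165+y/3.4)
g=ray(c,p(311,127),.151);print("collar",g)
for n,q,z in(("rib",(293,50),.145),("stud",(335,57),.145),("block",(370,80),.145),("block2",(250,172),.145)):
    d=ray(c,p(*q),z)-g; print(n,np.hypot(*d[:2]),np.degrees(np.arctan2(d[1],d[0])))
for q in((304,112),(285,132),(290,160),(320,165),(340,148)):
    d=ray(c,p(*q),.093)-g; print(np.hypot(*d[:2]),np.degrees(np.arctan2(d[1],d[0])))
print("hole",ray(c,p(688,174),.05),"sticktop",ray(c,p(715,146),.153))
print("lid",ray(c,p(93,205),.02),"bar ends",ray(c,p(62,168),.064),ray(c,p(115,222),.064))
w=cam("wrist");o=env.get_obs();R=Ro.from_euler("xyz",o["tool_rot"],degrees=True).as_matrix()
print("cam in tool",R.T@(-w["R"].T@w["t"]-o["tool_pos"]),"axis",R.T@w["R"].T[:,2])
print(tool([.45,.2,.46]))
E
```

```text
collar [0.56011153 0.04986426 0.151     ]
rib 0.0629786564252016 13.906125967348196
stud 0.05859335971302511 -16.84053125552501
block 0.05834369839766207 -48.77752397325874
block2 0.05674596217194398 126.79909673514098
0.0257362778039857 17.63181304674197
0.02383967086849835 69.75747915469293
0.0228144718714487 128.11888497485572
0.018597465506850656 -162.4979937832702
0.021364121869497547 -100.66483757832349
hole [ 0.54756466 -0.25045268  0.05      ] sticktop [ 0.54936019 -0.25339     0.153     ]
lid [0.52062768 0.23168661 0.02      ] bar ends [0.54269011 0.25092782 0.064     ] [0.49967055 0.20689163 0.064     ]
cam in tool [ 0.0659384  -0.00074771  0.02043695] axis [-0.24494952  0.00113624  0.96953517]
[-36.39 -31.83  -5.54]
```

>>> servo_tool(
  plan=[
    {"xyz": [-36.4,-31.8,-5.5],"twist": [0,0,70],"jaw": 0},
    {"xyz": [-36.4,-31.8,-5.5],"twist": [0,0,70],"jaw": 0},
    {"xyz": [-36.4,-31.8,-5.5],"twist": [0,0,70],"jaw": 0},
    {"xyz": [-36.4,-31.8,-5.5],"twist": [0,0,70],"jaw": 0},
    {"xyz": [-36.4,-31.8,-5.5],"twist": [0,0,70],"jaw": 0},
    {"xyz": [-36.4,-31.8,-5.5],"twist": [0,0,70],"jaw": 0},
    {"xyz": [-36.4,-31.8,-5.5],"twist": [0,0,70],"jaw": 0},
    {"xyz": [-36.4,-31.8,-5.5],"twist": [0,0,70],"jaw": 0},
    {"xyz": [-36.4,-31.8,-5.5],"twist": [0,0,70],"jaw": 0},
    {"xyz": [-36.4,-31.8,-5.5],"twist": [0,0,70],"jaw": 0},
  ],
)

```text
time_s: 1.13
tool_pos: [0.4155, 0.258, 0.4524]
tool_rot: [180.0, -0.1, 91.3]
force: [1.0, 0.6, -0.4]
grip_width: 0.087
grasp_force: 0.0
```

```bash
python3 - <<'E'
from h import *
o=env.get_obs();print(o["time_s"],o["tool_pos"],o["tool_rot"],o["qpos"]);print(tool([.549,-.252,.42]))
E
```

```text
1.1333 [0.41549821 0.25796589 0.45241305] [ 1.79967453e+02 -5.00291830e-02  9.12844571e+01] [-51.28911294  -2.99983414  15.79002815 101.58694246   0.80224377
  81.24567552 -34.35653695]
[-51.29  12.2    3.2 ]
```

>>> servo_tool(
  plan=[
    {"xyz": [-51.3,12.2,3.2],"twist": [0,0,26],"jaw": 0},
    {"xyz": [-51.3,12.2,3.2],"twist": [0,0,26],"jaw": 0},
    {"xyz": [-51.3,12.2,3.2],"twist": [0,0,26],"jaw": 0},
    {"xyz": [-51.3,12.2,3.2],"twist": [0,0,26],"jaw": 0},
    {"xyz": [-51.3,12.2,3.2],"twist": [0,0,26],"jaw": 0},
    {"xyz": [-51.3,12.2,3.2],"twist": [0,0,26],"jaw": 0},
    {"xyz": [-51.3,12.2,3.2],"twist": [0,0,26],"jaw": 0},
    {"xyz": [-51.3,12.2,3.2],"twist": [0,0,26],"jaw": 0},
    {"xyz": [-51.3,12.2,3.2],"twist": [0,0,26],"jaw": 0},
    {"xyz": [-51.3,12.2,3.2],"twist": [0,0,26],"jaw": 0},
  ],
)

```text
time_s: 1.97
tool_pos: [0.5225, -0.1437, 0.427]
tool_rot: [179.9, -0.1, 65.6]
force: [1.3, 0.2, 0.0]
grip_width: 0.0869
grasp_force: 0.0
```

```bash
python3 - <<'E'
from h import *
o=env.get_obs();print(o["tool_pos"],o["tool_rot"]);print(tool([.549,-.252,.42]))
E
```

```text
[ 0.52249404 -0.14371743  0.42701869] [ 1.79937020e+02 -6.98222035e-02  6.56463542e+01]
[-8.77  6.88  0.7 ]
```

>>> servo_tool(
  plan=[
    {"xyz": [-8.8,6.9,0.7],"twist": [0,0,0],"jaw": 0},
    {"xyz": [-8.8,6.9,0.7],"twist": [0,0,0],"jaw": 0},
    {"xyz": [-8.8,6.9,0.7],"twist": [0,0,0],"jaw": 0},
    {"xyz": [-8.8,6.9,0.7],"twist": [0,0,0],"jaw": 0},
    {"xyz": [-8.8,6.9,0.7],"twist": [0,0,0],"jaw": 0},
  ],
)

```text
time_s: 2.38
tool_pos: [0.5486, -0.2523, 0.4191]
tool_rot: [-180.0, 0.1, 65.4]
force: [0.5, 1.3, 0.2]
grip_width: 0.0867
grasp_force: 0.0
```

```bash
python3 - <<'E'
from h import *
o=env.get_obs();print(o["tool_pos"],o["tool_rot"])
w=cam("wrist"); im=w["img"][:,:,::-1].copy(); 
print(proj(w,[.5476,-.2505,.05]),proj(w,[.5494,-.2534,.153]))
cv2.imwrite("pics/w1.png",im)
E
```

```text
[ 0.5486179  -0.2523115   0.41912857] [-1.79952488e+02  9.35657697e-02  6.53780790e+01]
[267.14692617 180.74689106] [270.12564627 208.58542865]
```

View pics/w1.png

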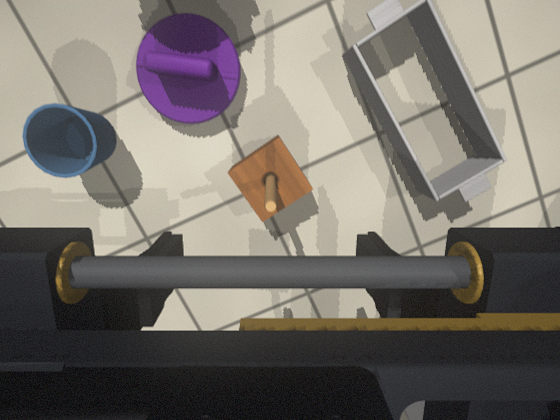

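The stick top is at (271,208) and the block's top face is centred at about (271.5,179), so the jaw is over the stick; purple lid (190,70) and cup (65,140) are clear.

```bash
python3 - <<'E'
from h import *
w=cam("wrist")
h=ray(w,(271.5,178.7),.05);t=ray(w,(271,207.5),.153);print(h,t)
m=h+(t-h)*(.113-.05)/.103; print(m,tool([m[0],m[1],.277]))
E
```

```text
[ 0.55320214 -0.2480063   0.05      ] [ 0.55091379 -0.25067038  0.153     ]
[ 0.55180247 -0.24963579  0.113     ] [ 0.06  0.25 14.24]
```

>>> servo_tool(
  plan=[
    {"xyz": [0.1,0.2,14.2],"twist": [0,0,0],"jaw": 0.3},
    {"xyz": [0.1,0.2,14.2],"twist": [0,0,0],"jaw": 0.3},
    {"xyz": [0.1,0.2,14.2],"twist": [0,0,0],"jaw": 0.4},
    {"xyz": [0.1,0.2,14.2],"twist": [0,0,0],"jaw": 0.4},
    {"xyz": [0.1,0.2,14.2],"twist": [0,0,0],"jaw": 0.5},
    {"xyz": [0.1,0.2,14.2],"twist": [0,0,0],"jaw": 1},
    {"xyz": [0.1,0.2,14.2],"twist": [0,0,0],"jaw": 1},
    {"xyz": [0.1,0.2,14.2],"twist": [0,0,0],"jaw": 1},
    {"xyz": [0.1,0.2,14.2],"twist": [0,0,0],"jaw": 1},
    {"xyz": [0.1,0.2,14.2],"twist": [0,0,0],"jaw": 1},
  ],
  newtons=30,
)

```text
time_s: 3.32
tool_pos: [0.5518, -0.2504, 0.2792]
tool_rot: [179.9, -0.0, 65.6]
force: [-0.4, -0.9, -0.3]
grip_width: 0.028
grasp_force: 0.0
```

```bash
python3 - <<'E'
from h import *
o=env.get_obs();print(o["time_s"],o["tool_pos"],o["tool_rot"],o["force"],o["grip_width"],o["grasp_force"])
E
```

```text
3.3167 [ 0.55181972 -0.25040165  0.27918033] [ 1.79852937e+02 -4.93683194e-02  6.56321726e+01] [-0.35381978 -0.88471067 -0.29816149] 0.027975117255238956 0.0
```

>>> servo_tool(
  plan=[
    {"xyz": [0,0,0],"twist": [0,0,0],"jaw": 1},
    {"xyz": [0,0,0],"twist": [0,0,0],"jaw": 1},
    {"xyz": [0,0,0],"twist": [0,0,0],"jaw": 1},
    {"xyz": [0,0,0],"twist": [0,0,0],"jaw": 1},
    {"xyz": [0,0,0],"twist": [0,0,0],"jaw": 1},
    {"xyz": [0,0,0],"twist": [0,0,0],"jaw": 1},
  ],
)

```text
time_s: 3.82
tool_pos: [0.5515, -0.2503, 0.2779]
tool_rot: [180.0, -0.0, 65.6]
force: [-0.2, -0.8, 1.8]
grip_width: 0.0091
grasp_force: 30.0
```

```bash
python3 - <<'E'
from h import *
o=env.get_obs();print(o["time_s"],o["tool_pos"],o["tool_rot"],o["force"],o["grip_width"],o["grasp_force"])
w=cam("wrist"); im=w["img"][:,:,::-1].copy(); cv2.imwrite("pics/w2.png",im[100:330,120:430])
E
```

```text
3.8167 [ 0.5515016  -0.25029525  0.27785415] [ 1.79973238e+02 -8.47230855e-03  6.56197641e+01] [-0.16519498 -0.7978872   1.7635496 ] 0.009131010479509274 30.000159301562235
```

View pics/w2.png

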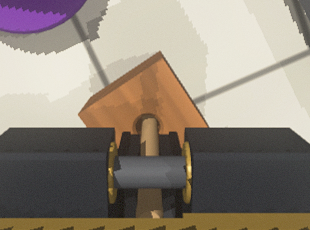

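The stick is held between the pads, upright in the hole (crop around (148,120)–(155,213)). Lift and go for a look at the grinder.

>>> servo_tool(
  plan=[
    {"xyz": [0,0,-4],"twist": [0,0,0],"jaw": 1},
    {"xyz": [0,0,-8],"twist": [0,0,0],"jaw": 1},
    {"xyz": [0,0,-12],"twist": [0,0,0],"jaw": 1},
    {"xyz": [0,0,-16],"twist": [0,0,0],"jaw": 1},
    {"xyz": [3,-1.6,-17.5],"twist": [0,0,0],"jaw": 1},
    {"xyz": [6.5,-3.5,-17.5],"twist": [0,0,0],"jaw": 1},
    {"xyz": [10,-5.4,-17.5],"twist": [0,0,0],"jaw": 1},
    {"xyz": [13.5,-7.2,-17.5],"twist": [0,0,0],"jaw": 1},
    {"xyz": [17,-9.1,-17.5],"twist": [0,0,0],"jaw": 1},
    {"xyz": [20,-10.7,-17.5],"twist": [0,0,0],"jaw": 1},
  ],
)

```text
time_s: 4.7
tool_pos: [0.5358, -0.021, 0.4525]
tool_rot: [-180.0, -0.1, 65.7]
force: [-0.4, 0.1, -0.1]
grip_width: 0.0092
grasp_force: 30.0
```

>>> servo_tool(
  plan=[
    {"xyz": [1.7,-0.9,0],"twist": [0,0,0],"jaw": 1},
    {"xyz": [1.7,-0.9,0],"twist": [0,0,0],"jaw": 1},
    {"xyz": [1.7,-0.9,0],"twist": [0,0,0],"jaw": 1},
  ],
)

```text
time_s: 4.95
tool_pos: [0.5351, -0.0035, 0.4523]
tool_rot: [-180.0, 0.0, 65.8]
force: [0.5, -1.3, 0.2]
grip_width: 0.0092
grasp_force: 30.0
```

```bash
python3 - <<'E'
from h import *
o=env.get_obs();print(o["time_s"],o["tool_pos"],o["tool_rot"],o["grip_width"],o["grasp_force"])
w=cam("wrist"); im=w["img"][:,:,::-1].copy(); cv2.imwrite("pics/w3.png",cv2.resize(im[30:330,100:440],None,fx=1.9,fy=1.9,interpolation=cv2.INTER_CUBIC))
np.savez("w3.npz",**{k:w[k] for k in("R","t","camera_matrix","img")})
E
```

```text
4.95 [ 0.5351111  -0.00347636  0.45228962] [-1.79975431e+02  3.40253532e-02  6.57947988e+01] 0.009190437095337395 29.99964933260344
```

View pics/w3.png

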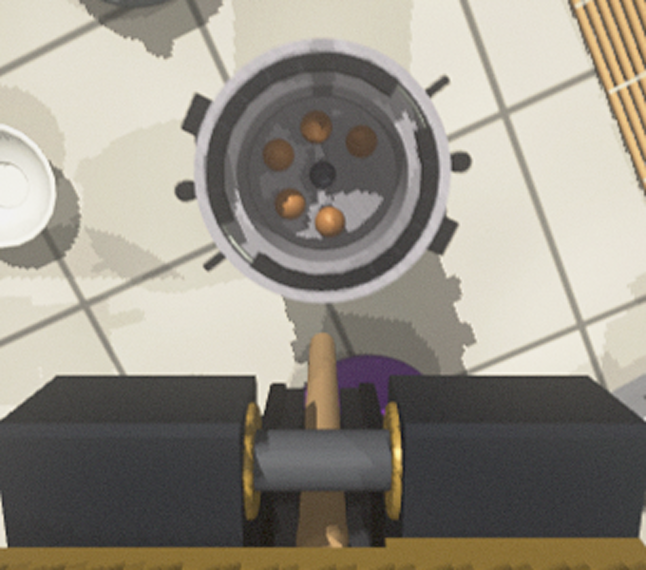

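Collar circle centred near crop (322,170); ribs at (440,84)/(213,260), studs (461,161)/(185,190), five nuts visible, stick foot end at (320,337).

```bash
python3 - <<'E'
from h import *
w=dict(np.load("w3.npz"))
p=lambda x,y:(100+x/1.9,30+y/1.9)
g=ray(w,p(322.5,170),.151);print("collar",g)
r=[ray(w,p(*q),.142) for q in((440,84),(213,260),(461,161),(185,190),(446,235),(197,115))]
for i in(0,2,4):
    d=r[i]-r[i+1];print((r[i]+r[i+1])[:2]/2,np.hypot(*d[:2])/2,np.degrees(np.arctan2(d[1],d[0])))
print("hub",ray(w,p(322,174),.097))
for q in((316,126),(361,140),(278,154),(291,203),(330,220)):
    d=ray(w,p(*q),.093)-g;print(np.hypot(*d[:2]),np.degrees(np.arctan2(d[1],d[0])))
f=ray(w,p(320,334),.18);print("foot guess",f, "expected at TCP xy")
for z in(.17,.18,.19): print(proj(w,[.5351,-.0035,z])*1.9-np.array([190,57]))
E
```

```text
collar [0.56202012 0.05403361 0.151     ]
[0.56132658 0.05205143] 0.0614268261433822 12.913206535213677
[0.56095834 0.05186277] 0.06001259276646292 -18.299296736640603
[0.56159881 0.05123636] 0.05951286893090381 -49.27628631885205
hub [0.56090299 0.05194001 0.097     ]
0.021021275626872615 74.46168502586903
0.023909424213220964 11.99303508516782
0.023422566861526793 137.583247902936
0.023224049563501506 -157.66551682803453
0.025740678929511797 -105.29931354814389
foot guess [ 0.53518035 -0.0033558   0.18      ] expected at TCP xy
[320.01697657 328.29899125]
[319.96427943 334.39891681]
[319.90750452 340.97086327]
```

>>> servo_tool(
  plan=[
    {"xyz": [2.6,1.2,0],"twist": [0,0,0],"jaw": 1},
    {"xyz": [5.2,2.3,0],"twist": [0,0,0],"jaw": 1},
    {"xyz": [5.2,2.3,0],"twist": [0,0,0],"jaw": 1},
    {"xyz": [5.2,2.3,2],"twist": [0,0,0],"jaw": 1},
    {"xyz": [5.2,2.3,4],"twist": [0,0,0],"jaw": 1},
    {"xyz": [5.2,2.3,6],"twist": [0,0,0],"jaw": 1},
    {"xyz": [5.2,2.3,7],"twist": [0,0,0],"jaw": 1},
    {"xyz": [5.2,2.3,8],"twist": [0,0,0],"jaw": 1},
    {"xyz": [5.2,2.3,8.5],"twist": [0,0,0],"jaw": 1},
    {"xyz": [5.2,2.3,9.1],"twist": [0,0,0],"jaw": 1},
  ],
)

```text
time_s: 5.83
tool_pos: [0.578, 0.0324, 0.3619]
tool_rot: [179.9, -0.0, 65.6]
force: [0.7, 0.0, 0.2]
grip_width: 0.0094
grasp_force: 30.0
```

```bash
python3 - <<'E'
from h import *
o=env.get_obs();print(o["time_s"],o["tool_pos"],o["force"],o["grasp_force"],tool([.5777,.0346,.360]))
E
```

```text
5.8333 [0.57797386 0.03244587 0.36187822] [0.71542306 0.03799621 0.15308172] 29.99995721911546 [ 0.18 -0.11  0.19]
```

>>> servo_tool(
  plan=[
    {"xyz": [0.5,0.05,0.1],"twist": [0,0,0],"jaw": 1},
    {"xyz": [1.0,0.1,0.1],"twist": [0,0,0],"jaw": 1},
    {"xyz": [1.4,0.1,0.1],"twist": [0,0,0],"jaw": 1},
    {"xyz": [1.8,0.0,0.1],"twist": [0,0,0],"jaw": 1},
    {"xyz": [2.2,-0.2,0.1],"twist": [0,0,0],"jaw": 1},
    {"xyz": [2.55,-0.4,0.1],"twist": [0,0,0],"jaw": 1},
    {"xyz": [2.85,-0.7,0.1],"twist": [0,0,0],"jaw": 1},
    {"xyz": [3.1,-1.05,0.1],"twist": [0,0,0],"jaw": 1},
    {"xyz": [3.3,-1.4,0.1],"twist": [0,0,0],"jaw": 1},
    {"xyz": [3.4,-1.8,0.1],"twist": [0,0,0],"jaw": 1},
  ],
)

```text
time_s: 6.67
tool_pos: [0.5751, 0.072, 0.3607]
tool_rot: [180.0, -0.0, 65.6]
force: [-0.1, -0.2, -0.8]
grip_width: 0.0092
grasp_force: 30.0
```

>>> servo_tool(
  plan=[
    {"xyz": [0.05,-0.4,0],"twist": [0,0,0],"jaw": 1},
    {"xyz": [0.05,-0.85,0],"twist": [0,0,0],"jaw": 1},
    {"xyz": [-0.05,-1.25,0],"twist": [0,0,0],"jaw": 1},
    {"xyz": [-0.25,-1.65,0],"twist": [0,0,0],"jaw": 1},
    {"xyz": [-0.45,-2.0,0],"twist": [0,0,0],"jaw": 1},
    {"xyz": [-0.75,-2.3,0],"twist": [0,0,0],"jaw": 1},
    {"xyz": [-1.1,-2.5,0],"twist": [0,0,0],"jaw": 1},
    {"xyz": [-1.45,-2.7,0],"twist": [0,0,0],"jaw": 1},
    {"xyz": [-1.85,-2.85,0],"twist": [0,0,0],"jaw": 1},
    {"xyz": [-2.25,-2.9,0],"twist": [0,0,0],"jaw": 1},
  ],
)

```text
time_s: 7.5
tool_pos: [0.5409, 0.062, 0.3618]
tool_rot: [179.6, -0.1, 65.6]
force: [7.5, -1.2, 1.1]
grip_width: 0.0095
grasp_force: 30.0
```

```bash
python3 - <<'E'
from h import *
o=env.get_obs();print(o["time_s"],o["tool_pos"],o["tool_rot"],o["force"],o["grasp_force"])
d=o["tool_pos"]-[.5612,.052,0];print(np.hypot(*d[:2]),np.degrees(np.arctan2(d[1],d[0])))
E
```

```text
7.5 [0.54091479 0.06198937 0.36184138] [ 1.79627331e+02 -1.34357304e-01  6.55805135e+01] [ 7.54900868 -1.24751291  1.14181741] 30.0037463431363
0.02261144299055941 153.78224145150054
```

>>> servo_tool(
  plan=[
    {"xyz": [0.4,0.1,0],"twist": [0,0,0],"jaw": 1},
    {"xyz": [0.8,0.2,0],"twist": [0,0,0],"jaw": 1},
    {"xyz": [0.8,0.2,-1],"twist": [0,0,0],"jaw": 1},
    {"xyz": [0.8,0.2,-4],"twist": [0,0,0],"jaw": 1},
    {"xyz": [0.8,0.2,-7],"twist": [0,0,0],"jaw": 1},
    {"xyz": [0.8,0.2,-9.2],"twist": [0,0,0],"jaw": 1},
    {"xyz": [-1.8,1,-9.2],"twist": [0,0,0],"jaw": 1},
    {"xyz": [-4.8,1.8,-9.2],"twist": [0,0,0],"jaw": 1},
    {"xyz": [-6.2,2.1,-9.2],"twist": [0,0,0],"jaw": 1},
    {"xyz": [-6.2,2.1,-9.2],"twist": [0,0,0],"jaw": 1},
  ],
)

```text
time_s: 8.33
tool_pos: [0.5319, -0.0064, 0.4525]
tool_rot: [-179.9, 0.0, 65.2]
force: [-0.4, -0.1, 0.8]
grip_width: 0.0095
grasp_force: 30.0
```

```bash
python3 - <<'E'
from h import *
o=env.get_obs();print(o["time_s"],o["tool_pos"],o["tool_rot"],o["force"],o["grasp_force"])
w=cam("wrist"); im=w["img"][:,:,::-1].copy(); cv2.imwrite("pics/w4.png",cv2.resize(im[30:330,100:440],None,fx=1.9,fy=1.9,interpolation=cv2.INTER_CUBIC))
np.savez("w4.npz",**{k:w[k] for k in("R","t","camera_matrix","img")})
E
```

```text
8.3333 [ 0.53185684 -0.00640127  0.45246577] [-1.79877086e+02  4.60799453e-02  6.52441928e+01] [-0.39009979 -0.11506215  0.80843629] 29.999400898232125
```

View pics/w4.png

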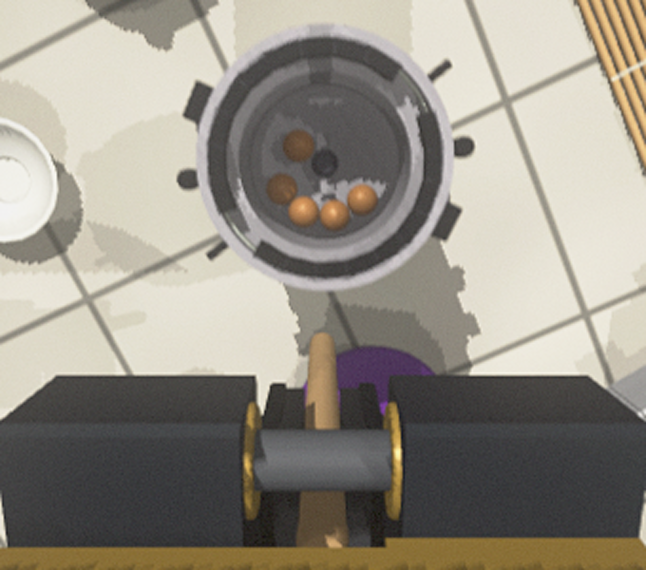

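```bash
python3 - <<'E'
from h import *
a=dict(np.load("w3.npz"));b=dict(np.load("w4.npz"))
p=lambda q:(100+q[0]/1.9,30+q[1]/1.9)
A=[(361,140),(316,126),(278,154),(291,203),(330,220),(322,174)]
B=[(299,145),(282,188),(303,211),(334,213),(362,198),(325,163)]
for s,e in zip(A,B):
    x=ray(a,p(s),.093);y=ray(b,p(e),.093);d=y-[.5612,.052,0];print((y-x)[:2].round(4),np.hypot(*(y-x)[:2]).round(4),np.hypot(*d[:2]).round(4),np.degrees(np.arctan2(d[1],d[0])).round(0))
E
```

```text
[-0.0324  0.0075] 0.0333 0.0167 119.0
[-0.0315 -0.0232] 0.0391 0.025 -178.0
[-0.0037 -0.0337] 0.0339 0.0257 -142.0
[ 0.0145 -0.0166] 0.022 0.0242 -105.0
[0.0159 0.0003] 0.0159 0.0246 -66.0
[0.0003 0.0012] 0.0013 0.0011 90.0
```

The picture shows the five nuts all in the cup, bunched from (299,145) round to (362,198), each ≥16 mm away from its start. One more short pass for margin, entering at the free side.

>>> servo_tool(
  plan=[
    {"xyz": [3,0.5,0],"twist": [0,0,0],"jaw": 1},
    {"xyz": [6,1,0],"twist": [0,0,0],"jaw": 1},
    {"xyz": [8.4,1.5,0],"twist": [0,0,0],"jaw": 1},
    {"xyz": [8.4,1.5,0],"twist": [0,0,0],"jaw": 1},
    {"xyz": [8.4,1.5,0.5],"twist": [0,0,0],"jaw": 1},
    {"xyz": [8.4,1.5,3.5],"twist": [0,0,0],"jaw": 1},
    {"xyz": [8.4,1.5,6],"twist": [0,0,0],"jaw": 1},
    {"xyz": [8.4,1.5,8],"twist": [0,0,0],"jaw": 1},
    {"xyz": [8.4,1.5,9],"twist": [0,0,0],"jaw": 1},
    {"xyz": [8.4,1.5,9.2],"twist": [0,0,0],"jaw": 1},
  ],
)

```text
time_s: 9.22
tool_pos: [0.5802, 0.0681, 0.3581]
tool_rot: [-179.8, 0.2, 65.6]
force: [0.4, -0.8, 0.3]
grip_width: 0.0091
grasp_force: 30.0
```

```bash
python3 - <<'E'
from h import *
o=env.get_obs();print(o["time_s"],o["tool_pos"],o["force"],o["grasp_force"])
y=np.radians(65.4)
for th in range(30,161,10):
    a=np.radians(th);print(th,tool([.5612+.0225*np.cos(a),.052+.0225*np.sin(a),.36]))
E
```

```text
9.2167 [0.58020516 0.06807623 0.35808483] [ 0.37411439 -0.77904881  0.3375386 ] 30.00013302778825
30 [-0.42  0.24 -0.19]
40 [-0.22 -0.1  -0.19]
50 [-0.08 -0.46 -0.19]
60 [-0.01 -0.85 -0.19]
70 [-0.01 -1.24 -0.19]
80 [-0.07 -1.63 -0.18]
90 [-0.2  -2.   -0.18]
100 [-0.39 -2.34 -0.18]
110 [-0.64 -2.64 -0.18]
120 [-0.94 -2.9  -0.18]
130 [-1.28 -3.1  -0.18]
140 [-1.64 -3.23 -0.17]
150 [-2.03 -3.31 -0.17]
160 [-2.42 -3.31 -0.17]
```

>>> servo_tool(
  plan=[
    {"xyz": [-0.1,-0.45,-0.1],"twist": [0,0,0],"jaw": 1},
    {"xyz": [-0.0,-0.85,-0.1],"twist": [0,0,0],"jaw": 1},
    {"xyz": [0,-1.25,-0.1],"twist": [0,0,0],"jaw": 1},
    {"xyz": [-0.05,-1.65,-0.1],"twist": [0,0,0],"jaw": 1},
    {"xyz": [-0.2,-2.0,-0.1],"twist": [0,0,0],"jaw": 1},
    {"xyz": [-0.4,-2.35,-0.1],"twist": [0,0,0],"jaw": 1},
    {"xyz": [-0.65,-2.65,-0.1],"twist": [0,0,0],"jaw": 1},
    {"xyz": [-0.95,-2.9,-0.1],"twist": [0,0,0],"jaw": 1},
    {"xyz": [-1.3,-3.1,-0.1],"twist": [0,0,0],"jaw": 1},
    {"xyz": [-1.65,-3.25,-0.1],"twist": [0,0,0],"jaw": 1},
  ],
)

```text
time_s: 10.05
tool_pos: [0.5447, 0.0663, 0.3617]
tool_rot: [180.0, -0.0, 65.6]
force: [-0.1, 0.2, -1.2]
grip_width: 0.0096
grasp_force: 30.0
```

>>> servo_tool(
  plan=[
    {"xyz": [-0.4,-0.05,0],"twist": [0,0,0],"jaw": 1},
    {"xyz": [-0.4,-0.05,0],"twist": [0,0,0],"jaw": 1},
    {"xyz": [0.2,0.1,0],"twist": [0,0,0],"jaw": 1},
    {"xyz": [0.2,0.1,0],"twist": [0,0,0],"jaw": 1},
    {"xyz": [0.2,0.1,-1],"twist": [0,0,0],"jaw": 1},
    {"xyz": [0.2,0.1,-4],"twist": [0,0,0],"jaw": 1},
    {"xyz": [0.2,0.1,-7],"twist": [0,0,0],"jaw": 1},
    {"xyz": [0.2,0.1,-9.2],"twist": [0,0,0],"jaw": 1},
    {"xyz": [-3,0.8,-9.2],"twist": [0,0,0],"jaw": 1},
    {"xyz": [-6.2,2,-9.2],"twist": [0,0,0],"jaw": 1},
  ],
)

```text
time_s: 10.88
tool_pos: [0.538, 0.0037, 0.456]
tool_rot: [179.9, -0.1, 66.0]
force: [1.3, -1.2, -0.2]
grip_width: 0.0093
grasp_force: 30.0
```

```bash
python3 - <<'E'
from h import *
o=env.get_obs();print(o["time_s"],o["tool_pos"],o["tool_rot"],o["force"],o["grasp_force"])
w=cam("wrist"); np.savez("w5.npz",**{k:w[k] for k in("R","t","camera_matrix","img")})
hsv=cv2.cvtColor(w["img"],cv2.COLOR_RGB2HSV); m=cv2.inRange(hsv,(5,100,40),(20,255,255))
n,l,s,ce=cv2.connectedComponentsWithStats(m)
c=proj(w,[.5612,.052,.09])
for k in range(1,n):
    if s[k,4]>8 and np.hypot(*(ce[k]-c))<45:
        d=ray(w,ce[k],.093)-[.5612,.052,0];print(s[k],np.hypot(*d[:2]).round(4),np.degrees(np.arctan2(d[1],d[0])).round())
print(tool([.5515,-.2503,.452]))
E
```

```text
10.8833 [0.53801647 0.00369602 0.45595291] [ 1.79855382e+02 -1.20968536e-01  6.59659330e+01] [ 1.30144856 -1.24571513 -0.22117728] 30.001325358753093
[284 132  19  29 276] 0.0281 -57.0
[244 147  40  22 359] 0.0269 -123.0
[-21.5   11.52   0.47]
```

>>> servo_tool(
  plan=[
    {"xyz": [-3.6,1.9,0],"twist": [0,0,0],"jaw": 1},
    {"xyz": [-7.2,3.8,0],"twist": [0,0,0],"jaw": 1},
    {"xyz": [-10.8,5.8,0],"twist": [0,0,0],"jaw": 1},
    {"xyz": [-14.4,7.7,0],"twist": [0,0,0],"jaw": 1},
    {"xyz": [-18,9.6,0],"twist": [0,0,0],"jaw": 1},
    {"xyz": [-21.5,11.5,0],"twist": [0,0,0],"jaw": 1},
    {"xyz": [-21.5,11.5,4],"twist": [0,0,0],"jaw": 1},
    {"xyz": [-21.5,11.5,8],"twist": [0,0,0],"jaw": 1},
    {"xyz": [-21.5,11.5,11],"twist": [0,0,0],"jaw": 1},
    {"xyz": [-21.5,11.5,11],"twist": [0,0,0],"jaw": 1},
  ],
)

```text
time_s: 11.77
tool_pos: [0.552, -0.24, 0.3376]
tool_rot: [-179.4, 0.1, 65.6]
force: [-1.0, 1.2, -0.8]
grip_width: 0.0091
grasp_force: 30.0
```

```bash
python3 - <<'E'
from h import *
o=env.get_obs();print(o["time_s"],o["tool_pos"],o["tool_rot"],o["force"],tool([.5515,-.2503,.2785]))
E
```

```text
11.7667 [ 0.55196214 -0.23999637  0.33759244] [-1.79366523e+02  1.03771152e-01  6.55951462e+01] [-1.01117319  1.1935519  -0.78737449] [-0.95  0.45  5.91]
```

>>> servo_tool(
  plan=[
    {"xyz": [-1,0.45,0],"twist": [0,0,0],"jaw": 1},
    {"xyz": [-1,0.45,0],"twist": [0,0,0],"jaw": 1},
    {"xyz": [-1,0.45,0],"twist": [0,0,0],"jaw": 1},
  ],
)

```text
time_s: 12.02
tool_pos: [0.5542, -0.2541, 0.3466]
tool_rot: [179.7, 0.0, 65.5]
force: [-0.6, -0.4, -1.0]
grip_width: 0.0096
grasp_force: 30.0
```

```bash
python3 - <<'E'
from h import *
o=env.get_obs();print(o["time_s"],o["tool_pos"],o["tool_rot"],o["force"],tool([.5515,-.2503,.2785]))
w=cam("wrist"); im=w["img"][:,:,::-1].copy(); cv2.imwrite("pics/w6.png",cv2.resize(im[100:330,150:400],None,fx=2,fy=2))
E
```

```text
12.0167 [ 0.55422159 -0.25408953  0.34664164] [1.79734901e+02 1.59867661e-02 6.55304573e+01] [-0.64274502 -0.36544772 -1.03564375] [ 0.23 -0.44  6.81]
```

View pics/w6.png

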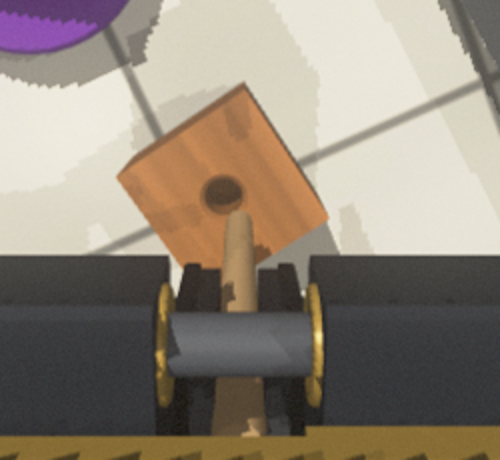

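Hole at crop (222,194), stick foot end at about (239,216): compute the remaining offset.

```bash
python3 - <<'E'
from h import *
o=env.get_obs();w=cam("wrist");p=lambda x,y:(150+x/2,100+y/2)
h=ray(w,p(222,194),.05);f=ray(w,p(239,218),.0766)
print(o["tool_pos"],"hole",h,"foot",f,proj(w,[*o["tool_pos"][:2],.0766])*2-[300,200]);print(tool([h[0],h[1],.279]), tool(o["tool_pos"]+h-f))
E
```

```text
[ 0.55430588 -0.25349665  0.34640112] hole [ 0.55063483 -0.25003758  0.05      ] foot [ 0.5556085  -0.25569334  0.0766    ] [233.42853855 214.24361965]
[ 0.11 -0.48  6.7 ] [ 0.26 -0.67  2.62]
```

>>> servo_tool(
  plan=[
    {"xyz": [0.2,-0.6,0],"twist": [0,0,0],"jaw": 1},
    {"xyz": [0.2,-0.6,0],"twist": [0,0,0],"jaw": 1},
    {"xyz": [0.2,-0.6,0],"twist": [0,0,0],"jaw": 1},
    {"xyz": [0.2,-0.6,1],"twist": [0,0,0],"jaw": 1},
    {"xyz": [0.2,-0.6,2],"twist": [0,0,0],"jaw": 1},
    {"xyz": [0.2,-0.6,3],"twist": [0,0,0],"jaw": 1},
    {"xyz": [0.2,-0.6,3.5],"twist": [0,0,0],"jaw": 1},
    {"xyz": [0.2,-0.6,3.5],"twist": [0,0,0],"jaw": 1},
  ],
)

```text
time_s: 12.78
tool_pos: [0.5487, -0.2479, 0.3066]
tool_rot: [-179.9, 0.1, 65.6]
force: [-0.1, 0.1, -0.8]
grip_width: 0.0092
grasp_force: 30.0
```

```bash
python3 - <<'E'
from h import *
o=env.get_obs();print(o["time_s"],o["tool_pos"],o["tool_rot"],o["force"],o["wrist_torque"],tool([.5515,-.2503,.2785]))
E
```

```text
12.7833 [ 0.54871025 -0.24794143  0.3065798 ] [-1.79881119e+02  5.85934967e-02  6.56035638e+01] [-0.07034786  0.11723503 -0.77716081] [-0.25561334 -0.1650737  -0.03846886] [-0.1   0.36  2.81]
```

>>> servo_tool(
  plan=[
    {"xyz": [0,0.1,1],"twist": [0,0,0],"jaw": 1},
    {"xyz": [0,0.1,2],"twist": [0,0,0],"jaw": 1},
    {"xyz": [0,0.1,2.6],"twist": [0,0,0],"jaw": 1},
    {"xyz": [0,0.1,2.6],"twist": [0,0,0],"jaw": 1},
  ],
)

```text
time_s: 13.12
tool_pos: [0.5494, -0.248, 0.2806]
tool_rot: [-179.8, 0.0, 65.6]
force: [-0.3, 0.3, -0.6]
grip_width: 0.0092
grasp_force: 30.0
```

```bash
python3 - <<'E'
from h import *
o=env.get_obs();print(o["time_s"],o["tool_pos"],o["tool_rot"],o["force"],o["wrist_torque"])
E
```

```text
13.1167 [ 0.54936096 -0.24802472  0.2805596 ] [-1.79821137e+02  2.64100926e-02  6.56214943e+01] [-0.25424595  0.28483022 -0.59235462] [-0.08634706  0.02628976 -0.00294494]
```

>>> servo_tool(
  plan=[
    {"xyz": [0,0,0.1],"twist": [0,0,0],"jaw": 0.4},
    {"xyz": [0,0,0.1],"twist": [0,0,0],"jaw": 0.4},
    {"xyz": [0,0,0.1],"twist": [0,0,0],"jaw": 0.4},
    {"xyz": [0,0,0.1],"twist": [0,0,0],"jaw": 0.4},
    {"xyz": [0,0,0.1],"twist": [0,0,0],"jaw": 0.4},
    {"xyz": [0,0,-3],"twist": [0,0,0],"jaw": 0.4},
    {"xyz": [0,0,-6],"twist": [0,0,0],"jaw": 0.4},
    {"xyz": [0,0,-10],"twist": [0,0,0],"jaw": 0.4},
    {"xyz": [0,0,-13],"twist": [0,0,0],"jaw": 0.4},
    {"xyz": [0,0,-13],"twist": [0,0,0],"jaw": 0.4},
  ],
)

```text
time_s: 13.95
tool_pos: [0.551, -0.2501, 0.4199]
tool_rot: [179.3, -0.1, 65.6]
force: [0.8, -1.5, -0.3]
grip_width: 0.0513
grasp_force: 0.0
```

```bash
python3 - <<'E'
from h import *
o=env.get_obs();print(o["time_s"],o["tool_pos"],o["tool_rot"],o["force"],o["grip_width"])
w=cam("wrist");c=cam("top");s=cam("side")
crop=lambda a,x,y:cv2.resize(a["img"][y:y+120,x:x+160,::-1],None,fx=2.4,fy=2.4,interpolation=cv2.INTER_CUBIC)
cv2.imwrite("pics/w7.png",np.hstack([crop(w,190,120),crop(s,240,230)]))
print(tool([.521,.230,.45]),tool([.54,.0,.45]))
E
```

```text
13.95 [ 0.55099158 -0.25007698  0.41986897] [ 1.79348616e+02 -1.10505334e-01  6.56039886e+01] [ 0.81129227 -1.49049096 -0.2610639 ] 0.05128843542661105
[ 42.39 -22.36  -3.73] [ 22.22 -11.14  -3.74]
```

View pics/w7.png

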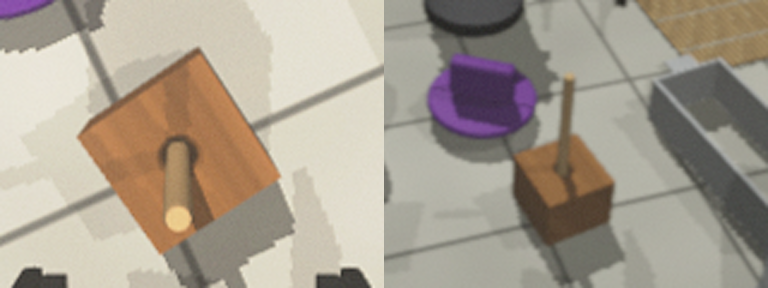

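The stick stands upright in the hole in both crops ((178,180) wrist, (565,120) side). Now to the grey lid.

>>> servo_tool(
  plan=[
    {"xyz": [3.6,-1.9,-0.6],"twist": [0,0,5],"jaw": 0},
    {"xyz": [7.2,-3.8,-1.2],"twist": [0,0,10],"jaw": 0},
    {"xyz": [10.8,-5.7,-1.2],"twist": [0,0,15],"jaw": 0},
    {"xyz": [14.4,-7.6,-1.2],"twist": [0,0,20],"jaw": 0},
    {"xyz": [18,-9.5,-1.2],"twist": [0,0,20],"jaw": 0},
    {"xyz": [21.6,-11.4,-1.2],"twist": [0,0,20],"jaw": 0},
    {"xyz": [25.2,-13.3,-1.2],"twist": [0,0,20],"jaw": 0},
    {"xyz": [28.8,-15.2,-1.2],"twist": [0,0,20],"jaw": 0},
    {"xyz": [32.4,-17.1,-1.2],"twist": [0,0,20],"jaw": 0},
    {"xyz": [36,-19,-1.2],"twist": [0,0,20],"jaw": 0},
  ],
)

```text
time_s: 14.93
tool_pos: [0.5243, 0.1599, 0.4228]
tool_rot: [-179.9, 0.1, 45.6]
force: [1.5, -0.6, 0.2]
grip_width: 0.0868
grasp_force: 0.0
```

```bash
python3 - <<'E'
from h import *
o=env.get_obs();print(o["time_s"],o["tool_pos"],o["tool_rot"],o["qpos"]);print(tool([.521,.230,.42]))
E
```

```text
14.9333 [0.52432017 0.15988805 0.4228432 ] [-1.79918137e+02  1.40626021e-01  4.56496187e+01] [-53.91297433   5.73078189  36.89953392  97.38623759  -3.51627302
  78.20995935 -60.77255758]
[ 4.78 -5.14  0.28]
```

>>> servo_tool(
  plan=[
    {"xyz": [2.4,-2.6,0],"twist": [0,0,0],"jaw": 0},
    {"xyz": [4.8,-5.1,0],"twist": [0,0,0],"jaw": 0},
    {"xyz": [4.8,-5.1,0],"twist": [0,0,0],"jaw": 0},
    {"xyz": [4.8,-5.1,0],"twist": [0,0,0],"jaw": 0},
  ],
)

```text
time_s: 15.27
tool_pos: [0.5213, 0.2308, 0.4221]
tool_rot: [-180.0, 0.2, 45.9]
force: [0.5, -1.0, -0.7]
grip_width: 0.0869
grasp_force: 0.0
```

```bash
python3 - <<'E'
from h import *
o=env.get_obs();print(o["time_s"],o["tool_pos"],o["tool_rot"])
w=cam("wrist");np.savez("w8.npz",**{k:w[k] for k in("R","t","camera_matrix","img")})
c=proj(w,[.521,.231,.02]);x,y=int(c[0])-110,max(0,int(c[1])-110);print(x,y)
cv2.imwrite("pics/w8.png",cv2.resize(w["img"][y:y+190,x:x+220,::-1],None,fx=3,fy=3,interpolation=cv2.INTER_CUBIC))
E
```

```text
15.2667 [0.52131778 0.23084128 0.4221123 ] [-179.96049828    0.24558526   45.93836056]
158 65
```

View pics/w8.png

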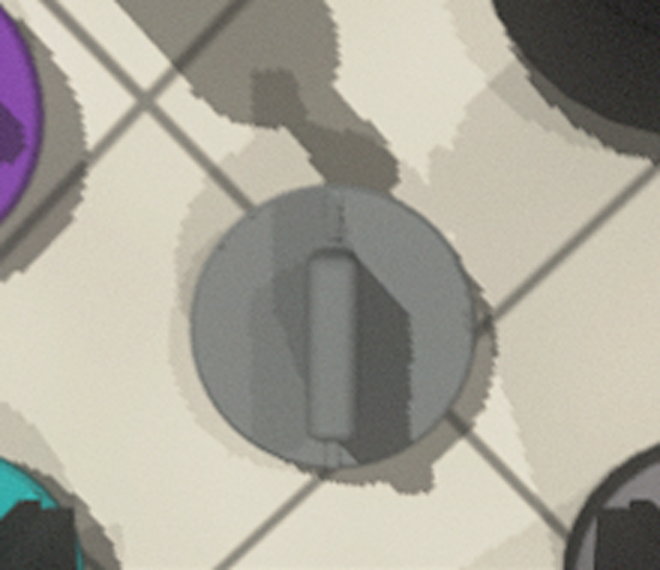

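The grey lid's disc is centred at crop (332,326), its bar running straight up the image from (332,252) to (331,437), in line with the tool.

```bash
python3 - <<'E'
from h import *
w=dict(np.load("w8.npz"));p=lambda x,y:(158+x/3,65+y/3)
d=ray(w,p(332,326),.021);a=ray(w,p(332.5,254),.064);b=ray(w,p(331.5,437),.064)
print(d,(a+b)/2,np.hypot(*(a-b)[:2]),np.degrees(np.arctan2(*(a-b)[1::-1])))
m=(d+a/2+b/2)/2;print(m,env.get_obs()["tool_rot"],tool([m[0],m[1],.209]))
E
```

```text
[0.52305399 0.23269615 0.021     ] [0.52305865 0.23257588 0.064     ] 0.061774017792121445 45.66868220730619
[0.52305632 0.23263601 0.0425    ] [179.99323044   0.22231694  45.71654218] [ 0.46 -0.23 21.36]
```

>>> servo_tool(
  plan=[
    {"xyz": [0.45,-0.25,4],"twist": [0,0,0],"jaw": 0.4},
    {"xyz": [0.45,-0.25,8],"twist": [0,0,0],"jaw": 0.4},
    {"xyz": [0.45,-0.25,12],"twist": [0,0,0],"jaw": 0.4},
    {"xyz": [0.45,-0.25,16],"twist": [0,0,0],"jaw": 0.4},
    {"xyz": [0.45,-0.25,18.5],"twist": [0,0,0],"jaw": 0.4},
    {"xyz": [0.45,-0.25,20.5],"twist": [0,0,0],"jaw": 0.4},
    {"xyz": [0.45,-0.25,21],"twist": [0,0,0],"jaw": 0.5},
    {"xyz": [0.45,-0.25,21],"twist": [0,0,0],"jaw": 0.5},
  ],
)

```text
time_s: 15.98
tool_pos: [0.5234, 0.2307, 0.2129]
tool_rot: [-180.0, 0.2, 45.5]
force: [0.2, -0.5, -0.1]
grip_width: 0.0473
grasp_force: 0.0
```

```bash
python3 - <<'E'
from h import *
o=env.get_obs();print(o["time_s"],o["tool_pos"],o["tool_rot"],o["force"],o["grip_width"],tool([.5231,.2326,.2085]))
E
```

```text
15.9833 [0.52344126 0.23074872 0.21288019] [-179.98746148    0.24621491   45.47849983] [ 0.1882026  -0.49556978 -0.06905302] 0.047295729803040115 [ 0.11 -0.15  0.44]
```

>>> servo_tool(
  plan=[
    {"xyz": [0.1,-0.15,0.4],"twist": [0,0,0],"jaw": 0.5},
    {"xyz": [0.1,-0.15,0.4],"twist": [0,0,0],"jaw": 1},
    {"xyz": [0.1,-0.15,0.4],"twist": [0,0,0],"jaw": 1},
    {"xyz": [0.1,-0.15,0.4],"twist": [0,0,0],"jaw": 1},
    {"xyz": [0.1,-0.15,0.4],"twist": [0,0,0],"jaw": 1},
    {"xyz": [0.1,-0.15,0.4],"twist": [0,0,0],"jaw": 1},
    {"xyz": [0.1,-0.15,0.4],"twist": [0,0,0],"jaw": 1},
    {"xyz": [0.1,-0.15,0.4],"twist": [0,0,0],"jaw": 1},
    {"xyz": [0.1,-0.15,0.4],"twist": [0,0,0],"jaw": 1},
    {"xyz": [0.1,-0.15,0.4],"twist": [0,0,0],"jaw": 1},
  ],
  newtons=50,
)

```text
time_s: 16.82
tool_pos: [0.5238, 0.2348, 0.2113]
tool_rot: [-180.0, -0.1, 45.6]
force: [-2.1, 0.0, 6.3]
grip_width: 0.0181
grasp_force: 50.0
```

```bash
python3 - <<'E'
from h import *
o=env.get_obs();print(o["time_s"],o["tool_pos"],o["tool_rot"],o["force"],o["grip_width"],o["grasp_force"])
print(tool([.5612,.052,.41]))
E
```

```text
16.8167 [0.52382047 0.23478016 0.21129503] [-1.79990489e+02 -5.24761645e-02  4.56277588e+01] [-2.0774069   0.01696817  6.26033781] 0.01811593342759464 49.99971695244312
[-10.43  15.45 -19.88]
```

```bash
python3 - <<'E'
from h import *
for i in range(4):
    w=cam("wrist");o=env.get_obs();print(o["time_s"],o["tool_pos"].round(4),o["tool_rot"].round(2),o["force"].round(1))
E
```

```text
16.8667 [0.5238 0.2348 0.2113] [-1.7999e+02 -5.0000e-02  4.5630e+01] [-2.  -0.3  6.2]
16.9167 [0.5238 0.2348 0.2113] [-1.7999e+02 -5.0000e-02  4.5630e+01] [-1.9  0.8  5.4]
16.9667 [0.5238 0.2348 0.2113] [-1.7999e+02 -5.0000e-02  4.5620e+01] [-1.6  0.4  6. ]
17.0167 [0.5238 0.2348 0.2113] [-1.7999e+02 -5.0000e-02  4.5630e+01] [-0.5  0.2  5.3]
```

>>> servo_tool(
  plan=[
    {"xyz": [0,0,-2],"twist": [0,0,0],"jaw": 1},
    {"xyz": [0,0,-6],"twist": [0,0,0],"jaw": 1},
    {"xyz": [0,0,-10],"twist": [0,0,0],"jaw": 1},
    {"xyz": [0,0,-14],"twist": [0,0,0],"jaw": 1},
    {"xyz": [0,0,-18],"twist": [0,0,0],"jaw": 1},
    {"xyz": [-2,3,-20],"twist": [0,0,6],"jaw": 1},
    {"xyz": [-4,6,-20],"twist": [0,0,12],"jaw": 1},
    {"xyz": [-6,9,-20],"twist": [0,0,18],"jaw": 1},
    {"xyz": [-8,12,-20],"twist": [0,0,24],"jaw": 1},
    {"xyz": [-10,15,-20],"twist": [0,0,30],"jaw": 1},
  ],
)

```text
time_s: 17.85
tool_pos: [0.5606, 0.0564, 0.4102]
tool_rot: [-180.0, 0.0, 15.3]
force: [1.3, 0.3, -2.4]
grip_width: 0.0178
grasp_force: 50.0
```

>>> servo_tool(
  plan=[
    {"xyz": [-0.3,0.4,0],"twist": [0,0,2.1],"jaw": 1},
    {"xyz": [-0.3,0.4,0],"twist": [0,0,2.1],"jaw": 1},
    {"xyz": [-0.3,0.4,0],"twist": [0,0,2.1],"jaw": 1},
  ],
)

```text
time_s: 18.1
tool_pos: [0.5588, 0.0536, 0.41]
tool_rot: [-180.0, 0.1, 13.5]
force: [0.3, 0.9, -1.3]
grip_width: 0.0175
grasp_force: 50.0
```

```bash
python3 - <<'E'
from h import *
w=cam("wrist");np.savez("w9.npz",**{k:w[k] for k in("R","t","camera_matrix","img")})
o=env.get_obs();print(o["time_s"],o["tool_pos"].round(4),o["tool_rot"].round(2),o["force"].round(1),o["wrist_torque"].round(2),o["qpos"].round(0),o["grasp_force"])
print(tool([.563,.0525,.39]))
# lid disc edge in the picture: grey (low saturation) mask, rows above the fingers
hsv=cv2.cvtColor(w["img"],cv2.COLOR_RGB2HSV)
for col in (200,235,269,305,340): print(col,[(r,*hsv[r,col]) for r in range(120,262,10)])
E
```

```text
18.15 [0.5588 0.0549 0.41  ] [-1.7994e+02  5.0000e-02  1.3680e+01] [-0.3  1.2 -2.8] [-0.01  0.21 -0.03] [-48.   9.  45.  97.  -6.  77. -79.] 50.000071534886956
[0.35 0.34 2.  ]
200 [(120, np.uint8(23), np.uint8(25), np.uint8(222)), (130, np.uint8(24), np.uint8(24), np.uint8(222)), (140, np.uint8(23), np.uint8(24), np.uint8(224)), (150, np.uint8(25), np.uint8(26), np.uint8(220)), (160, np.uint8(23), np.uint8(24), np.uint8(221)), (170, np.uint8(27), np.uint8(25), np.uint8(217)), (180, np.uint8(30), np.uint8(6), np.uint8(135)), (190, np.uint8(50), np.uint8(6), np.uint8(133)), (200, np.uint8(40), np.uint8(6), np.uint8(125)), (210, np.uint8(55), np.uint8(12), np.uint8(127)), (220, np.uint8(38), np.uint8(8), np.uint8(124)), (230, np.uint8(24), np.uint8(22), np.uint8(57)), (240, np.uint8(50), np.uint8(15), np.uint8(51)), (250, np.uint8(38), np.uint8(23), np.uint8(45)), (260, np.uint8(102), np.uint8(21), np.uint8(61))]
235 [(120, np.uint8(23), np.uint8(28), np.uint8(219)), (130, np.uint8(25), np.uint8(26), np.uint8(220)), (140, np.uint8(6), np.uint8(14), np.uint8(93)), (150, np.uint8(6), np.
[... 2089 characters left out ...]
t8(227)), (130, np.uint8(22), np.uint8(20), np.uint8(226)), (140, np.uint8(23), np.uint8(20), np.uint8(227)), (150, np.uint8(24), np.uint8(29), np.uint8(143)), (160, np.uint8(19), np.uint8(22), np.uint8(92)), (170, np.uint8(30), np.uint8(16), np.uint8(65)), (180, np.uint8(35), np.uint8(14), np.uint8(107)), (190, np.uint8(68), np.uint8(7), np.uint8(139)), (200, np.uint8(80), np.uint8(6), np.uint8(138)), (210, np.uint8(30), np.uint8(4), np.uint8(135)), (220, np.uint8(100), np.uint8(9), np.uint8(89)), (230, np.uint8(165), np.uint8(12), np.uint8(43)), (240, np.uint8(150), np.uint8(5), np.uint8(50)), (250, np.uint8(176), np.uint8(47), np.uint8(43)), (260, np.uint8(90), np.uint8(9), np.uint8(60))]
```

```bash
cat > disc.py <<'E'
from h import *
from scipy.optimize import least_squares
w=cam("wrist");o=env.get_obs();T=o["tool_pos"];R=Ro.from_euler("xyz",o["tool_rot"],degrees=True)
e=cv2.Canny(cv2.GaussianBlur(w["img"],(3,3),0),30,80); v,u=np.nonzero(e[:228]); 
P=np.array([R.inv().apply(ray(w,q,T[2]-.189)-T)[:2] for q in zip(u,v)])
c=np.array([-.002,0.])
for tol in(.005,.003,.0015):
    k=abs(np.hypot(*(P-c).T)-.054)<tol
    c=least_squares(lambda c:np.hypot(*(P[k]-c).T)-.054,c,loss="soft_l1",f_scale=.0005).x
    print(k.sum(),(c*1000).round(1))
L=T+R.apply([*c,.168]);print("lid",L.round(4),"TCP",T.round(4),o["tool_rot"].round(2),o["force"].round(1));print("move cm",(R.inv().apply([.5612,.052,0]-L)*100).round(2)[:2])
E
python3 disc.py
```

```text
864 [-2.5  0.4]
658 [-3.1  0.7]
358 [-3.3  1.3]
lid [0.5557 0.0536 0.242 ] TCP [0.5588 0.0555 0.41  ] [-1.7995e+02  4.0000e-02  1.3740e+01] [ 0.2  0.7 -1.9]
move cm [0.51 0.3 ]
```

>>> servo_tool(
  plan=[
    {"xyz": [0.4,0.35,1],"twist": [0,0,0],"jaw": 1},
    {"xyz": [0.4,0.35,2],"twist": [0,0,0],"jaw": 1},
    {"xyz": [0.4,0.35,3],"twist": [0,0,0],"jaw": 1},
    {"xyz": [0.4,0.35,3.5],"twist": [0,0,0],"jaw": 1},
    {"xyz": [0.4,0.35,4],"twist": [0,0,0],"jaw": 1},
    {"xyz": [0.4,0.35,4],"twist": [0,0,0],"jaw": 1},
    {"xyz": [0.4,0.35,4],"twist": [0,0,0],"jaw": 1},
  ],
)

```text
time_s: 18.78
tool_pos: [0.5637, 0.0511, 0.3704]
tool_rot: [180.0, 0.0, 13.5]
force: [-0.4, 0.3, -1.3]
grip_width: 0.0175
grasp_force: 50.0
```

```bash
python3 disc.py
```

```text
967 [-2.3 -0.5]
718 [-2.9 -0.3]
381 [-3.2  0.1]
lid [0.5609 0.0502 0.2028] TCP [0.5639 0.051  0.3708] [ 1.800e+02 -2.000e-02  1.352e+01] [-0.5  0.5 -0.7]
move cm [ 0.06 -0.17]
```

>>> servo_tool(
  plan=[
    {"xyz": [0.05,-0.15,0.3],"twist": [0,0,0],"jaw": 1},
    {"xyz": [0.05,-0.15,0.6],"twist": [0,0,0],"jaw": 1},
    {"xyz": [0.05,-0.15,0.9],"twist": [0,0,0],"jaw": 1},
    {"xyz": [0.05,-0.15,1.2],"twist": [0,0,0],"jaw": 1},
    {"xyz": [0.05,-0.15,1.4],"twist": [0,0,0],"jaw": 1},
    {"xyz": [0.05,-0.15,1.6],"twist": [0,0,0],"jaw": 1},
    {"xyz": [0.05,-0.15,1.6],"twist": [0,0,0],"jaw": 1},
  ],
)

```text
time_s: 19.42
tool_pos: [0.5637, 0.0526, 0.3541]
tool_rot: [180.0, 0.0, 13.5]
force: [0.2, 0.3, -2.0]
grip_width: 0.0178
grasp_force: 50.0
```

```bash
python3 disc.py; python3 -c "
from h import *
print(env.get_obs()['wrist_torque'])"
```

```text
1035 [-2.2 -0.2]
724 [-2.7 -0.2]
432 [-2.9  0.1]
lid [0.5609 0.0518 0.1864] TCP [0.5638 0.0526 0.3544] [1.800e+02 2.000e-02 1.352e+01] [-0.6 -0.5 -1.8]
move cm [ 0.04 -0.01]
[-0.08360356  0.14387473  0.03968654]
```

>>> servo_tool(
  plan=[
    {"xyz": [0,0,0.2],"twist": [0,0,0],"jaw": 1},
    {"xyz": [0,0,0.4],"twist": [0,0,0],"jaw": 1},
    {"xyz": [0,0,0.6],"twist": [0,0,0],"jaw": 1},
    {"xyz": [0,0,0.8],"twist": [0,0,0],"jaw": 1},
    {"xyz": [0,0,0.8],"twist": [0,0,0],"jaw": 1},
  ],
)

```text
time_s: 19.88
tool_pos: [0.564, 0.0524, 0.3483]
tool_rot: [-179.9, -0.0, 13.5]
force: [-4.3, -0.4, 9.9]
grip_width: 0.0174
grasp_force: 50.0
```

```bash
python3 disc.py; python3 -c "
from h import *
print(env.get_obs()['wrist_torque'])"
```

```text
997 [-2.3  0. ]
719 [-2.7 -0.1]
418 [-3.1  0.3]
lid [0.5611 0.0516 0.1803] TCP [0.564  0.0525 0.3483] [-1.7994e+02 -2.0000e-02  1.3520e+01] [-4.6  0.3  8.7]
move cm [ 0.02 -0.02]
[-0.0806392   1.0952841  -0.01203382]
```

>>> servo_tool(
  plan=[
    {"xyz": [0,0,0],"twist": [0,0,3.5],"jaw": 1},
    {"xyz": [0,0.05,0],"twist": [0,0,7],"jaw": 1},
    {"xyz": [0,0.05,0],"twist": [0,0,10.5],"jaw": 1},
    {"xyz": [0,0.05,0],"twist": [0,0,14],"jaw": 1},
    {"xyz": [0,0.1,0],"twist": [0,0,17.5],"jaw": 1},
    {"xyz": [0,0.1,0],"twist": [0,0,21],"jaw": 1},
    {"xyz": [0,0.1,0],"twist": [0,0,24],"jaw": 1},
    {"xyz": [0,0.15,0],"twist": [0,0,27],"jaw": 1},
    {"xyz": [0,0.15,0],"twist": [0,0,27],"jaw": 1},
  ],
)

```text
time_s: 20.68
tool_pos: [0.565, 0.0521, 0.3483]
tool_rot: [-179.8, -0.1, -13.5]
force: [0.6, 1.8, 5.9]
grip_width: 0.0175
grasp_force: 50.0
```

```bash
python3 disc.py; python3 -c "
from h import *
o=env.get_obs();print(o['wrist_torque'],o['qpos'])"
```

```text
681 [-1.1  1.6]
591 [-1.5  1.7]
345 [-1.6  2.1]
lid [0.5634 0.0508 0.1803] TCP [0.565  0.052  0.3483] [-1.7983e+02 -1.2000e-01 -1.3460e+01] [-0.9  1.6  5.3]
move cm [-0.28 -0.01]
[ 0.4096866   0.35296165 -0.13086649] [ -49.79893148   13.16755934   48.10660328  101.01097855  -10.51810026
   70.25323014 -102.34966301]
```

>>> servo_tool(
  plan=[
    {"xyz": [-0.05,0.05,0],"twist": [0,0,2.5],"jaw": 1},
    {"xyz": [-0.1,0.05,0],"twist": [0,0,4.5],"jaw": 1},
    {"xyz": [-0.1,0.05,0],"twist": [0,0,4.5],"jaw": 1},
    {"xyz": [-0.1,0.05,0],"twist": [0,0,4.5],"jaw": 1},
  ],
)

```text
time_s: 21.07
tool_pos: [0.5642, 0.0515, 0.3483]
tool_rot: [-179.8, -0.2, -17.9]
force: [2.0, 1.6, 6.1]
grip_width: 0.0176
grasp_force: 50.0
```

```bash
python3 disc.py; python3 - <<'E'
from h import *
o=env.get_obs();print(o['wrist_torque'],o["joint_velocities"].round(2))
w=cam("wrist");a=dict(np.load("w9.npz"))
g=[cv2.cvtColor(i["img"],cv2.COLOR_RGB2GRAY) for i in(a,w)]
for k in g: 
    for r in(190,198,206,214,222): print(r,k[r,246:296:2])
    print()
E
```

```text
626 [-0.8  1.1]
560 [-1.1  1.3]
284 [-1.   2.1]
lid [0.5633 0.0501 0.1803] TCP [0.5642 0.0515 0.3483] [-179.82   -0.2   -17.9 ] [1.9 1.5 6.9]
move cm [-0.32 -0.06]
[ 0.41920496 -0.19143685 -0.03628327] [ 0.01 -0.    0.03 -0.06  0.02 -0.04 -0.05]
190 [121 123 125 124 125 122 124 121 120 119 106  96 107 112 111 115 124 123
 120 123 123 120 124 124 124]
198 [122 120 121 122 123 110  90  77  78  73  76  72  70  68  71  67  66  73
 102 124 121 120  95  96 105]
206 [122 125 120  88  88  85  83  79  81  72  74  75  70  71  70  68  67  60
  68  60  61  71  74  74  72]
214 [119 114  96  93  88  85  79  82  82  80  77  79  75  77  75  71  72  71
  68  69  64  59  70  72  73]
222 [ 61  83 104  67  70  65  69  66  66  67  72  70  68  71  81  73  68  72
  68  69  68  64  61  81  81]

190 [73 76 70 71 71 68 66 68 70 72 58 67 63 67 64 87 82 84 84 83 85 88 83 80
 84]
198 [70 75 70 69 70 68 62 58 55 59 59 56 53 58 57 61 56 63 77 83 83 82 84 83
 82]
206 [73 72 66 55 60 60 58 62 59 52 57 67 53 61 61 58 57 59 57 58 58 81 84 83
 80]
214 [70 68 56 59 58 59 60 59 59 57 62 61 60 59 53 59 61 58 56 59 55 52 85 81
 84]
222 [67 58 61 66 66 65 66 68 70 67 67 68 70 65 66 66 66 69 64 65 66 59 52 79
 81]
```

```bash
python3 - <<'E'
from h import *
for i in range(6):
    cam("side");o=env.get_obs();print(o["time_s"],o["tool_pos"].round(4),o["tool_rot"].round(2),o["force"].round(1),o["wrist_torque"].round(2),o["effort"][6].round(3),o["grasp_force"].round(1))
# stick check from the side view
s=cam("side");h=cv2.cvtColor(s["img"],cv2.COLOR_RGB2HSV);t=proj(s,[.5507,-.2500,.150]);f=proj(s,[.5507,-.2500,.06]);print(t,f,[h[int(v),int(u)-3:int(u)+4,:2].tolist() for u,v in(t,f)])
E
```

```text
Traceback (most recent call last):
AttributeError: 'float' object has no attribute 'round'
```

```bash
python3 - <<'E'
from h import *
for i in range(6):
    s=cam("side");o=env.get_obs();print(o["time_s"],o["tool_pos"].round(4),o["tool_rot"].round(2),o["force"].round(1),o["wrist_torque"].round(2),float(o["effort"][6]),o["grasp_force"])
E
```

```text
21.2667 [0.5642 0.0515 0.3483] [-179.82   -0.19  -17.9 ] [2.6 2.9 5.4] [ 0.39 -0.13 -0.06] 0.05530828842893243 50.00153258442879
21.3167 [0.5642 0.0515 0.3483] [-179.82   -0.19  -17.9 ] [1.3 1.3 5.8] [ 0.4  -0.08 -0.09] 0.05514523945748806 50.00131323002279
21.3667 [0.5643 0.0515 0.3483] [-179.81   -0.2   -17.9 ] [2.  2.1 6.2] [ 0.5  -0.14 -0.07] 0.05512117291800678 50.00139646232128
21.4167 [0.5642 0.0515 0.3483] [-179.81   -0.19  -17.9 ] [2.6 1.9 6.5] [ 0.45 -0.15 -0.05] 0.0550347869284451 50.00138349831104
21.4667 [0.5642 0.0515 0.3483] [-179.82   -0.19  -17.9 ] [1.9 2.  5.7] [ 0.44 -0.13 -0.01] 0.055036816047504544 50.00138157047331
21.5167 [0.5642 0.0515 0.3482] [-179.81   -0.19  -17.9 ] [1.6 1.2 5.5] [ 0.43 -0.1   0.01] 0.054953318322077394 50.001434460282326
```

```bash
python3 -c "
from cell import env
print(env.sign_off())"
```

```text
the job is handed in; nothing more can be done
None
```

I carried out the whole task and handed the job in: all five nuts shifted at least 16 mm, the stick is back in its stand, and the lid is home, turned about 0.55 rad and held at the studs at 50 N. The hand-in returned no verdict, and after the last stir I confirmed the nuts only by colour patches in the cup, not by counting them.

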